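Throttle a slack-wheeled gate valve

ROBOT

A 7-joint arm with a two-finger parallel gripper is mounted at the origin on the work surface. World frame = base frame: x ahead of the robot, y to its left, z up, the work surface at z = 0. Lengths are in mm, angles in rad, forces in N, time in s.
With the tool pointing down it reaches from about 425 to 950 mm from the base axis. Payload 4.7 kg.
Tool frame: the origin (TCP) lies midway between the tips of the shut fingers; the grasp point (between the pads) lies 19 mm behind it (grip_point_offset is the distance from the TCP to the grasp point, in mm); z points along the fingers, x is the direction in which the jaws open and shut, and the axes are right-handed (so a half turn about z gives the same grasp; the last joint's range is limited). The gripper opens to 87 mm and grips with 3 to 60 N. Pads are 19 mm wide; open, the fingers measure 117 mm over their backs; the gripper's body (75 mm by 190 mm) begins 51 mm behind the grasp point.
Start: joints at [-1.25, 0.469, -0.049, 1.532, 0.024, 1.141, -0.082], TCP at [231.29, 634.156, 222.573] pointing down, gripper open.
Joint ranges: [-2.59, 2.59], [-0.33, 1.99], [-1.39, 1.29], [0.1, 2.45], [-1.04, 4.18], [0.21, 1.99], [-2.66, 2.66]. Speed limits (rad/s): [2.57, 2.57, 3.14, 3.14, 3.14, 3.14, 3.14].

INTERFACE

Orientations are given as a 3x3 rotation matrix whose columns are the frame's x, y, z axes.
In Python, from rig import sense, grab_frame, job_done, grip_point_offset gives the robot as it stands. The module is installed in compiled form; this text tells all that it offers.
- The arm moves only by the shell command python3 -m crank 'ROWS' [OPENING] [FORCE]. ROWS is JSON, a list that holds one entry, the list of rows, each a list of 4 numbers: the shift along the tool's x, y, z normalised to -1 to 1, where 1 is 300 mm, then the turn about the tool's z normalised to -1 to 1, where 1 is pi rad. In form: [[[dx, dy, dz, turn], ...]]. A call has 1 to 20 rows; each row is the pose to reach, as a shift and turn from the pose commanded when the call began, along the tool's axes at that moment, turning the shorter way round; what a row does not reach only later rows make up. A row lasts 1/8 s, in which the tool goes at most 62.5 mm and 10.7 degrees, less where a joint would pass 70% of its speed; a pose out of reach is approached as far as the arm can. A call with a number of a shift or a turn outside -1 to 1 is refused whole. A call with a gripper value outside its range is refused whole. OPENING is the closure, from -1 (fully open) to 1 (shut), set as the call begins (- or left out, the last holds). The fingers move at their own pace and stop on an object; FORCE is the grip in N (left out, the last holds). Time passes only in rows, so rows that repeat a pose let the fingers close. It gives the time, the measured TCP pose, the force and the opening at its end, in the units of the state.
- sense(): the state, without advancing time (a new reading comes with each control period).
- grab_frame(name): name is "scene" or "side" or "wrist"; returns a dict with "color" (480x640x3 uint8, blue, green, red), "range_z" (480x640 float32, mm along the optical axis (not along the pixel's ray), 0 where there is no reading), "mtx" (3x3 intrinsics, pixels), "world_from_camera" (4x4, takes a point from camera to world coordinates); the wrist camera has in their place "hand_eye" (4x4, takes a point from camera to tool coordinates, whose origin is the TCP and whose axes are the tool frame's). Camera axes: x right, y down, z forward; pixel columns grow to the right and rows downward; lengths in mm; the calibration is good to about 2 mm. A picture is of the moment at which its call begins: read the wrist's pose just before it.
- job_done(): hands the job in, once; it reports no verdict.
The state is a dict: "time": time; "q": joint angles; "joint_vel": joint speeds; "tau": joint torques, N m; "tcp_pos": TCP position; "tcp_rot": TCP orientation; "wrist_force": force on the tool from outside, world axes, zero at the start; "moment": the same for the moment, N m; "width": opening from 0.0 (shut) to 1.0 (fully open).
Only numpy, scipy, OpenCV 4.12 (cv2) and the standard library are available. Lean on these libraries where they do the work, as an engineer would, in place of code of your own. Each camera call takes 0.05 s, during which the arm holds its last target.

TASK

Open the gate valve on the bench by one full turn of its screw, then close it back by half a turn, so that its stem is left half a turn up from where it started. The handwheel has a lot of free play: take up the slack until you feel the screw bite, and count only the turning after that, both ways. Wind it gently by its handle, without shoving the valve about on its rubber mounts; let go at the end and leave the things around it alone.

Things in the scene. Friction and masses are not known exactly. Their poses are not given: they have to be found in the camera images.
- valve: Steel gate valve with two flanges (64 mm across; pipe 240 mm long, along y), clamped on two rubber blocks on a fixed plate 150 x 200 x 12 mm; origin at the bench top under its middle. Place and yaw vary. The blocks give 1 mm sideways per 5 N; a shove of 6 mm is too much. It starts shut: turned clockwise it ends hard on the seat.
- wheel_axis (a point): A point of the valve on the vertical axis of the handwheel, 152 mm above the work surface (the height of the handle's middle). At the handle the wheel takes about 0.5 N in the play; while it carries the screw round it takes about 10 N, both ways (about half of that is left when the hand stops).
- handle (a point): Middle of the crank handle: upright round grey plastic grip, 22 mm diameter, 48 mm high (27 mm below this point, 21 above). It stands on the rim 70 mm from the wheel's axis, at any angle round it at the start, and spins freely on its own pin, so it can be held pinched while cranking without turning the hand.
- wheel: Dark steel handwheel, lying flat: rim circle 70 mm radius, rim top 122 mm up. Origin on its axis, 104 mm up, z up, x towards the handle. Counter-clockwise from above opens. Between wheel and screw is play of between a quarter and one turn; the start is anywhere in it, a reversal crosses all of it. Nothing moves when let go.
- stem_top (a point): Top of the brass stem, a 10 mm rod on the wheel's axis, 125 mm up at the start. It does not turn; it rises 2 mm for each full turn of the screw (none while the wheel turns in its play): too little to judge from one measured position or an image.
- bottle_a_mid (a point): Bystander: middle of a standing white plastic bottle, 60 mm diameter, 115 mm high.
- bottle_b_mid (a point): Bystander: middle of a standing small white jar, 44 mm diameter, 90 mm high.
- mouse: Bystander: a grey computer mouse, 100 x 58 x 30 mm, origin in the middle of its underside.
- gasket: Bystander: a flat steel ring, 68 mm across, 12 mm high, origin in the middle of its underside.

How it is judged:
By the outcome, as a careful person would: the job done as asked, in the order asked, and still so for the second after the job is handed in, with the robot touching nothing.
It also fails if it takes over 72 s, if anything falls off the work surface, if the arm or the gripper's body presses on something with over 40 N, if the wrist force passes 120 N, or if a joint passes its speed limit or range.

## Working session

There is one attempt and no reset: what is moved stays moved. The work goes in short steps, Python scripts to look and compute and a shell command to move; the robot and the scene stay as the last step left them, time stands still between calls to the robot, and variables do not carry over. Pictures are saved under pics/ and viewed, and the job is handed in when it is done.

```bash
mkdir -p pics; python3 - <<'E'
from rig import sense, grab_frame, grip_point_offset
import cv2,numpy as np
s=sense();print(s,grip_point_offset)
for n in("scene","side","wrist"):
    f=grab_frame(n);cv2.imwrite(f"pics/{n}0.png",f["color"]);np.savez(f"{n}0.npz",**f)
    print(n,f["mtx"],f.get("world_from_camera",f.get("hand_eye")))
E
```

```text
{'time': 0.0, 'q': array([-1.24991653,  0.46945995, -0.04856461,  1.53368779,  0.0240818 ,
        1.14102167, -0.08231515]), 'joint_vel': array([-4.28845368e-04, -6.12652357e-04,  1.78358489e-03, -1.11962148e-03,
       -2.03387211e-04,  1.58856208e-03, -8.29994754e-05]), 'tau': array([ 2.24566916e-04, -5.07986355e+01, -8.06781440e-02, -2.36149818e+01,
       -6.13384880e-02,  3.81313346e-02,  1.81187934e-04]), 'tcp_pos': array([231.11208267, 633.55656121, 221.48947075]), 'tcp_rot': array([[ 3.42707547e-01,  9.39441940e-01, -6.15198100e-04],
       [ 9.39440032e-01, -3.42708092e-01, -1.89456098e-03],
       [-1.99066341e-03,  7.13386224e-05, -9.99998016e-01]]), 'wrist_force': array([-1.95198543e-04, -6.45873555e-02,  5.49414997e-01]), 'moment': array([ 0.02316375,  0.02548684, -0.06339954]), 'width': 1.0010900289904143} 18.700000000000003
scene [[449.91643473   0.         317.35689579]
 [  0.         449.91643473 248.50239544]
 [  0.           0.           1.        ]] [[-1.39281610e-01  8.36252502e-01 -5.30360620e-01  1.12801809e+03]
 [ 9.90242718e-01  1.15201502e-01 -7.84090179e-0
[... 256 characters left out ...]
    0.           1.        ]] [[ 9.54676209e-01 -2.05050235e-01  2.15749247e-01  2.78272761e+02]
 [-2.97148300e-01 -6.14667430e-01  7.30675604e-01 -9.06774949e+02]
 [-1.72111692e-02 -7.61668137e-01 -6.47738701e-01  9.05579311e+02]
 [ 0.00000000e+00  0.00000000e+00  0.00000000e+00  1.00000000e+00]]
wrist [[334.92761938   0.         316.70734737]
 [  0.         334.92761938 238.92901083]
 [  0.           0.           1.        ]] [[ 9.99999202e-01 -1.26031148e-03  8.73161623e-05  2.93656388e-01]
 [ 1.19744155e-03  9.67605797e-01  2.52463041e-01 -6.71725221e+01]
 [-4.02669694e-04 -2.52462735e-01  9.67606534e-01 -1.61517894e+02]
 [ 0.00000000e+00  0.00000000e+00  0.00000000e+00  1.00000000e+00]]
```

View pics/scene0.png

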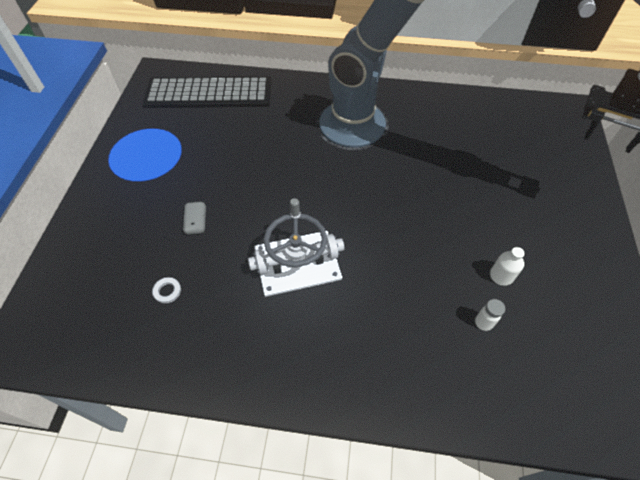

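View pics/side0.png

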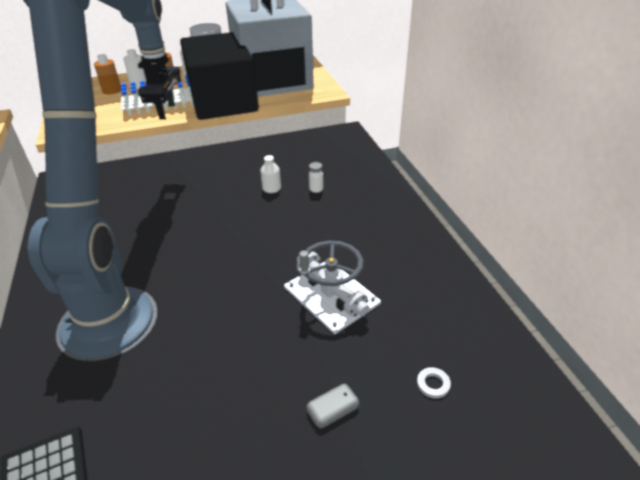

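The scene view shows the valve at about (296,250), with its handle at (295,208) on the robot side. The side view shows the wheel at (331,262) and the handle near (304,262). Next I'll measure both from the depth images.

```bash
cat > h.py <<'E'
import numpy as np,cv2
def cloud(f):
    z=f["range_z"];m=f["mtx"];v,u=np.indices(z.shape)
    P=np.stack([(u-m[0,2])*z/m[0,0],(v-m[1,2])*z/m[1,1],z],-1)
    T=f["world_from_camera"];return P@T[:3,:3].T+T[:3,3],z>0
def circ(p):
    A=np.c_[2*p,np.ones(len(p))];x=np.linalg.lstsq(A,(p**2).sum(1),rcond=None)[0]
    return x[:2],np.sqrt(x[2]+x[:2]@x[:2])
E
python3 - <<'E'
from h import *
for n in("scene","side"):
    f=np.load(n+"0.npz");W,ok=cloud(f)
    bench=ok&(abs(W[...,2])<15);
    c=(650,-20) 
    near=ok&(W[...,2]>20)&(W[...,0]>350)&(W[...,0]<1000)&(abs(W[...,1])<600)
    k,l,st,cen=cv2.connectedComponentsWithStats(near.astype(np.uint8))
    for i in range(1,k):
        if st[i,4]>60: 
            q=W[l==i];print(n,st[i],np.median(q,0).round(),q[:,2].max().round())
    ring=near&(W[...,2]>112)&(W[...,2]<128)
    p=W[ring]
    for _ in range(6):
        cc,r=circ(p[:,:2]);d=np.linalg.norm(p[:,:2]-cc,axis=1);p=p[abs(d-r)<max(10,1.5*abs(d-r).std())]
    print("ring",cc,r,len(p),np.median(p[:,2]))
    hd=near&(W[...,2]>140)&(np.linalg.norm(W[...,:2]-cc,axis=-1)<110);p=W[hd];print("handle",np.median(p,0),p.min(0),p.max(0),len(p),np.argwhere(hd).mean(0))
    tp=p[p[:,2]>167];print("top",tp.mean(0),len(tp))
E
```

```text
scene [ 249  198   95   77 2791] [555. -94. 113.] 177.0
scene [183 202  23  31 592] [ 453. -389.   29.] 35.0
scene [492 247  32  36 786] [522. 425.  76.] 119.0
scene [477 299  28  30 548] [656. 376.  78.] 96.0
ring [548.31349561 -31.25138953] 83.13899845986265 107 117.97828273811172
handle [ 481.36649389 -100.05255254  165.72159426] [ 468.62304411 -112.42240458  141.07006858] [486.72520914 -90.86219653 177.45276074] 119 [205.55462185 294.5210084 ]
top [ 477.54948252 -100.82612523  172.40285419] 56
side [261 156  20  33 481] [505. 415.  68.] 118.0
side [309 162  14  26 307] [642. 367.  62.] 94.0
side [ 297  241   73   76 2677] [ 547. -113.   93.] 175.0
side [ 307  384   52   42 1211] [ 443. -399.   29.] 35.0
ring [541.95614568 -95.2974963 ] 67.86703283023431 305 120.01235818335158
handle [ 472.63369287 -109.77935221  164.15747473] [ 463.07942222 -115.90580533  140.18637544] [483.9406452  -92.9598984  175.26379538] 136 [258.58088235 303.91176471]
top [ 473.60238616 -105.23877465  171.60746332] 56
```

```bash
python3 -m crank '[[[-0.33,0.28,-0.13,0],[-0.65,0.57,-0.13,0],[-0.97,0.85,-0.13,0],[-0.97,0.85,-0.13,0],[-0.97,0.85,-0.13,0],[-0.97,0.85,-0.13,0],[-0.97,0.85,-0.13,0],[-0.97,0.85,-0.13,0]]]' -1; python3 -m crank '[[[-0.97,0.85,-0.13,0.3887],[-0.97,0.85,-0.13,0.3887],[-0.97,0.85,-0.13,0.3887],[-0.97,0.85,-0.13,0.3887],[-0.97,0.85,-0.13,0.3887],[-0.97,0.85,-0.13,0.3887],[-0.97,0.85,-0.13,0.3887],[-0.97,0.85,-0.13,0.3887],[-0.97,0.85,-0.13,0.3887],[-0.97,0.85,-0.13,0.3887],[-0.97,0.85,-0.13,0.3887]]]'
python3 - <<'E'
from rig import sense, grab_frame
from h import *
s=sense();print(s)
f=dict(grab_frame("wrist"));T=np.eye(4);T[:3,:3]=s['tcp_rot'];T[:3,3]=s['tcp_pos']
f["world_from_camera"]=T@f["hand_eye"];np.savez("wrist1.npz",**f);cv2.imwrite("pics/wrist1.png",f["color"])
W,ok=cloud(f);near=ok&(np.linalg.norm(W[...,:2]-[545,-97],axis=-1)<110)
p=W[near&(W[...,2]>112)&(W[...,2]<128)]
for _ in range(8):
    cc,r=circ(p[:,:2]);d=np.linalg.norm(p[:,:2]-cc,axis=1);p=p[abs(d-r)<max(6,1.5*abs(d-r).std())]
print(cc,r,len(p),np.median(p[:,2]))
p=W[near&(W[...,2]>160)];print(np.median(p,0),p.min(0),p.max(0),len(p))
E
```

```text
time: 1.15
tcp_pos: [371.3, 273.1, 261.7]
tcp_rot: [[0.344, 0.939, 0.0], [0.939, -0.344, 0.001], [0.001, -0.0, -1.0]]
wrist_force: [-0.7, -1.1, -0.3]
width: 0.999
time: 2.52
tcp_pos: [510.9, -86.3, 300.5]
tcp_rot: [[1.0, 0.002, 0.0], [0.002, -1.0, 0.0], [0.0, -0.0, -1.0]]
wrist_force: [-0.5, 0.5, -0.2]
width: 0.996
{'time': 2.525, 'q': array([-0.39003895,  0.14917765,  0.5447609 ,  1.82068946, -0.08340984,
        1.19431481,  0.18260254]), 'joint_vel': array([ 0.00573101, -0.00037735,  0.00521625, -0.0007214 ,  0.00151136,
        0.00056138, -0.00097167]), 'tau': array([-1.12265234e-01, -2.85952520e+01,  1.98107958e+00, -2.40770870e+01,
       -6.25346135e-02,  5.06859901e-02,  1.51612770e-03]), 'tcp_pos': array([510.90815057, -86.33816646, 300.50509636]), 'tcp_rot': array([[ 9.99997825e-01,  2.08586570e-03,  1.18003179e-05],
       [ 2.08586000e-03, -9.99997717e-01,  4.63561099e-04],
       [ 1.27672172e-05, -4.63535477e-04, -9.99999892e-01]]), 'wrist_force': array([-0.50614174,  0.52585885, -0.15424065]), 'moment': array([-0.12537298,  0.08949997, -0.02146713]), 'width': 0.9964364555993458}
[544.03273426 -88.56967576] 67.74533593370745 4477 120.35162644204183
[516.05472379 -61.1973756  400.17996431] [ 439.32453    -120.85370165  160.10418275] [600.41864155 -47.88301499 422.6760486 ] 109016
```

View pics/wrist1.png

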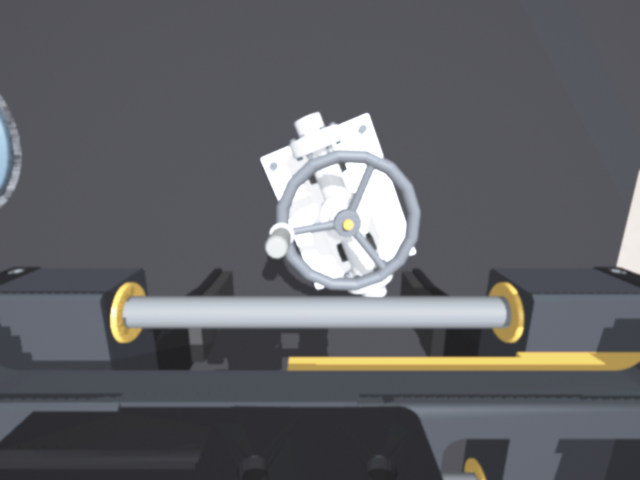

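The wrist image shows the stem top in yellow at (348,224), the wheel rim around (348,220) and the handle top at (278,243). I'll cast rays from the stem blob and the handle.

```bash
python3 - <<'E'
from h import *
def ray(f,u,v,z):
    m=f["mtx"];T=f["world_from_camera"];d=T[:3,:3]@[(u-m[0,2])/m[0,0],(v-m[1,2])/m[1,1],1];o=T[:3,3];return (o+d*(z-o[2])/d[2]).round(1)
f=np.load("wrist1.npz");c=f["color"];hsv=cv2.cvtColor(c,cv2.COLOR_BGR2HSV)
y=(hsv[...,1]>120)&(hsv[...,0]>15)&(hsv[...,0]<35);y[:200]=0;y[250:]=0
vv,uu=np.nonzero(y);print("stem",uu.mean(),vv.mean(),len(uu),ray(f,uu.mean(),vv.mean(),125))
W,ok=cloud(f)
p=ok&(W[...,2]>128)&(W[...,2]<185);p[262:]=0
p[:, :255]=0;p[:,310:]=0
q=W[p];print(q.min(0),q.max(0),np.median(q,0),len(q))
p2=p&(W[...,2]>165);vv,uu=np.nonzero(p2);print("htop",uu.mean(),vv.mean(),len(uu),ray(f,uu.mean(),vv.mean(),173),W[p2].mean(0))
cv2.imwrite("pics/crop1.png",cv2.resize(c[200:265,240:420],None,fx=4,fy=4))
for n,uvh in(("scene",(295,203)),("side",(304,254))):
    g=np.load(n+"0.npz");hs=cv2.cvtColor(g["color"],cv2.COLOR_BGR2HSV)
    b=(hs[...,1]>110)&(hs[...,0]>8)&(hs[...,0]<35);m0=np.zeros_like(b);u,v=(296,238) if n=="scene" else (331,262);m0[v-12:v+12,u-12:u+12]=1
    b&=m0;vv,uu=np.nonzero(b);print(n,len(uu), ray(g,uu.mean(),vv.mean(),123) if len(uu) else None, uu.mean(),vv.mean())
    cv2.imwrite(f"pics/c_{n}.png",cv2.resize(g["color"][v-60:v+50,u-60:u+60],None,fx=5,fy=5))
E
```

```text
stem nan nan 0 [nan nan nan]
[ 465.25259666 -111.19412412  128.68403027] [486.32340473 -90.4815626  173.90098965] [476.92871666 -97.44543842 170.87461084] 626
htop 276.29680365296804 245.96575342465752 438 [476.2 -99.6 173. ] [ 476.01904843 -100.12509912  171.34168472]
scene 10 [543.1 -91.  123. ] 294.8 237.0
side 12 [542.6 -90.7 123. ] 331.0 259.5<stdin>:6: RuntimeWarning: Mean of empty slice.
  ret = ret.dtype.type(ret / rcount)
```

View pics/crop1.png

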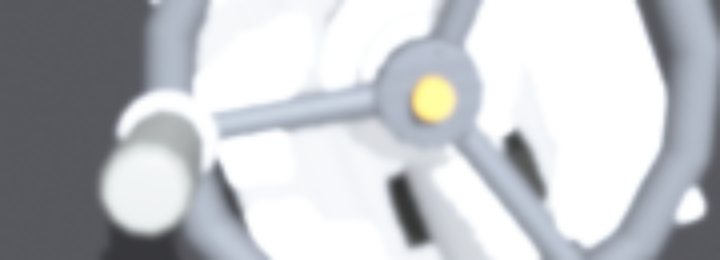

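View pics/c_scene.png

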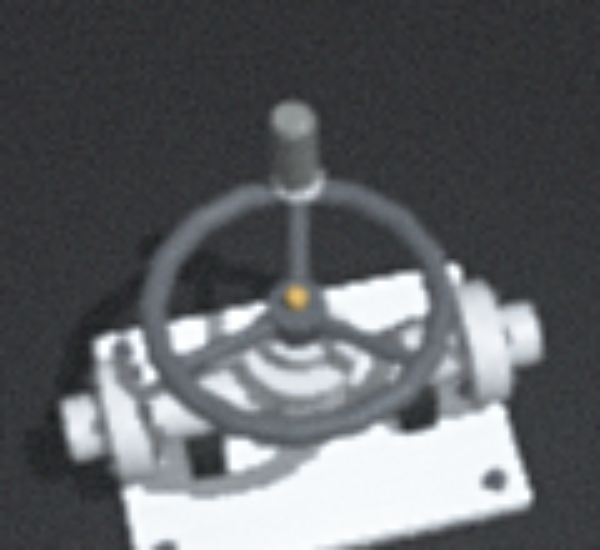

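```bash
python3 - <<'E'
from h import *
def ray(f,u,v,z):
    m=f["mtx"];T=f["world_from_camera"];d=T[:3,:3]@[(u-m[0,2])/m[0,0],(v-m[1,2])/m[1,1],1];o=T[:3,3];return (o+d*(z-o[2])/d[2]).round(1)
f=np.load("wrist1.npz")
print(ray(f,348.5,224.8,125),ray(f,277,247,173),f["world_from_camera"][:3,3])
g=np.load("scene0.npz");print(ray(g,294.7,202.3,173))
E
```

```text
[545.2 -90.5 125. ] [ 476.8 -100.6  173. ] [512.33612429 -17.9352401  462.05448975]
[478.2 -99.7 173. ]
```

```bash
python3 -m crank '[[[-0.06,0.0235,0,0],[-0.117,0.047,0,0],[-0.117,0.047,0.15,0],[-0.117,0.047,0.3,0],[-0.117,0.047,0.4,0],[-0.117,0.047,0.48,0],[-0.117,0.047,0.54,0],[-0.117,0.047,0.54,0],[-0.117,0.047,0.54,0]]]' -1
python3 - <<'E'
from rig import *
import cv2
f=grab_frame("wrist");cv2.imwrite("pics/w2.png",f["color"])
f=grab_frame("side");cv2.imwrite("pics/s2.png",cv2.resize(f["color"][190:330,240:420],None,fx=4,fy=4))
E
```

```text
time: 3.7
tcp_pos: [475.9, -101.9, 139.5]
tcp_rot: [[1.0, -0.001, 0.001], [-0.001, -1.0, 0.0], [0.001, -0.0, -1.0]]
wrist_force: [-0.8, -0.4, 0.5]
width: 0.998
```

View pics/w2.png

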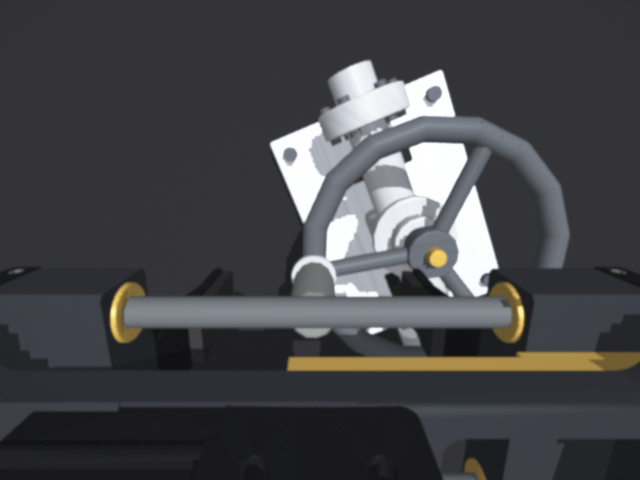

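View pics/s2.png

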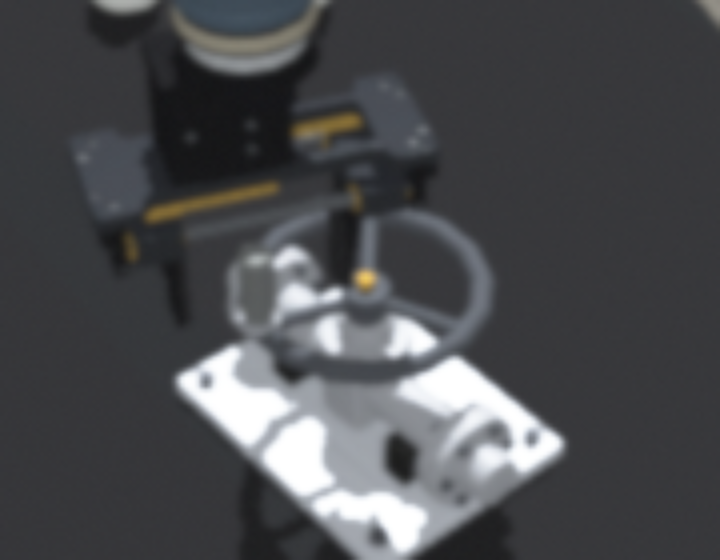

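The wrist view puts the handle at about (313,300), between the fingers, and the side view agrees at (257,290) in the crop. I'll close on it.

```bash
python3 -m crank '[[[0,0,0,0],[0,0,0,0],[0,0,0,0],[0,0,0,0],[0,0,0,0],[0,0,0,0],[0,0,0,0],[0,0,0,0]]]' 1 35
```

```text
time: 4.8
tcp_pos: [474.9, -101.5, 138.3]
tcp_rot: [[1.0, -0.0, -0.002], [-0.0, -1.0, 0.0], [-0.002, -0.0, -1.0]]
wrist_force: [-2.8, -1.1, 2.0]
width: 0.243
```

```bash
cat > tab.py <<'E'
import numpy as np,sys
# centre fixed; print rows for 10deg calls (two 5deg rows). args: start_angle, ncalls, sign
C=np.array([545.0,-90.9]);R=70
th0,n,sg=float(sys.argv[1]),int(sys.argv[2]),int(sys.argv[3])
P=lambda t:C+R*np.array([np.cos(np.radians(t)),np.sin(np.radians(t))])
cur=np.array([float(sys.argv[4]),float(sys.argv[5])]) if len(sys.argv)>4 else P(th0)
for k in range(n):
    r=[]
    for j in(1,2):
        d=(P(th0+sg*(10*k+5*j))-cur)/300;r.append([round(d[0],3),round(-d[1],3)])
    cur=cur+300*np.array([r[1][0],-r[1][1]])
    print(th0+sg*10*(k+1),r)
print(cur)
E
python3 tab.py 188.7 36 1
```

```text
198.7 [[np.float64(0.004), np.float64(0.02)], [np.float64(0.01), np.float64(0.04)]]
208.7 [[np.float64(0.007), np.float64(0.018)], [np.float64(0.016), np.float64(0.037)]]
218.7 [[np.float64(0.011), np.float64(0.017)], [np.float64(0.023), np.float64(0.034)]]
228.7 [[np.float64(0.013), np.float64(0.015)], [np.float64(0.028), np.float64(0.029)]]
238.7 [[np.float64(0.016), np.float64(0.013)], [np.float64(0.032), np.float64(0.024)]]
248.7 [[np.float64(0.018), np.float64(0.01)], [np.float64(0.037), np.float64(0.018)]]
258.7 [[np.float64(0.019), np.float64(0.007)], [np.float64(0.039), np.float64(0.012)]]
268.7 [[np.float64(0.02), np.float64(0.003)], [np.float64(0.04), np.float64(0.004)]]
278.7 [[np.float64(0.021), np.float64(-0.0)], [np.float64(0.041), np.float64(-0.003)]]
288.7 [[np.float64(0.02), np.float64(-0.004)], [np.float64(0.039), np.float64(-0.009)]]
298.7 [[np.float64(0.019), np.float64(-0.008)], [np.float64(0.038), np.float64(-0.017)]]
308.7 [[np.float64(0.017), np.float64(-0.01)], [np.float64(0.034), np.float64(-0.022)]]
318.7 [[np.float64(0.015), np.float64(-0.014)], [np.float6
[... 1407 characters left out ...]
t64(0.007)], [np.float64(-0.037), np.float64(0.016)]]
488.7 [[np.float64(-0.018), np.float64(0.011)], [np.float64(-0.034), np.float64(0.023)]]
498.7 [[np.float64(-0.016), np.float64(0.013)], [np.float64(-0.03), np.float64(0.028)]]
508.7 [[np.float64(-0.012), np.float64(0.016)], [np.float64(-0.024), np.float64(0.032)]]
518.7 [[np.float64(-0.01), np.float64(0.018)], [np.float64(-0.018), np.float64(0.037)]]
528.7 [[np.float64(-0.006), np.float64(0.019)], [np.float64(-0.011), np.float64(0.039)]]
538.7 [[np.float64(-0.003), np.float64(0.02)], [np.float64(-0.005), np.float64(0.04)]]
548.7 [[np.float64(0.001), np.float64(0.021)], [np.float64(0.003), np.float64(0.041)]]
[ 475.80542792 -101.48825742]
```

```bash
cat > show.py <<'E'
import sys,re,numpy as np
C=np.array([545.0,-90.9]);p=None
for l in sys.stdin:
    if l.startswith("time"):t=l.split()[1]
    elif l.startswith("tcp_pos"):p=np.array(eval(l.split(":")[1]))
    elif l.startswith("wrist"):
        F=np.array(eval(l.split(":")[1]));d=p[:2]-C;r=np.linalg.norm(d);e=d/r;tn=np.array([-e[1],e[0]])
        print(f"t{t} ang {np.degrees(np.arctan2(d[1],d[0]))%360:.1f} r {r:.1f} z {p[2]:.1f} Ft {F[:2]@tn:.1f} Fr {F[:2]@e:.1f} Fz {F[2]:.1f}",end=" ")
    elif l.startswith("width"):print("w",l.split()[1])
    elif not l.startswith("tcp"):print(l.strip())
E
(python3 -m crank '[[[0.004,0.02,0,0],[0.01,0.04,0,0]]]'
python3 -m crank '[[[0.007,0.018,0,0],[0.016,0.037,0,0]]]'
python3 -m crank '[[[0.011,0.017,0,0],[0.023,0.034,0,0]]]'
python3 -m crank '[[[0.013,0.015,0,0],[0.028,0.029,0,0]]]') 2>&1 | python3 show.py
```

```text
t5.05 ang 199.2 r 70.5 z 138.4 Ft -0.5 Fr 2.4 Fz 0.6 w 0.241
t5.3 ang 209.4 r 70.3 z 138.4 Ft -1.1 Fr 2.1 Fz 1.7 w 0.242
t5.55 ang 219.4 r 70.1 z 138.5 Ft -1.0 Fr 2.0 Fz 0.9 w 0.24
t5.8 ang 229.3 r 69.8 z 138.5 Ft -0.5 Fr 2.2 Fz -0.2 w 0.239
```

```bash
(python3 -m crank '[[[0.016,0.013,0,0],[0.032,0.024,0,0]]]'
python3 -m crank '[[[0.018,0.010,0,0],[0.037,0.018,0,0]]]'
python3 -m crank '[[[0.019,0.007,0,0],[0.039,0.012,0,0]]]'
python3 -m crank '[[[0.020,0.003,0,0],[0.040,0.004,0,0]]]'
python3 -m crank '[[[0.021,0,0,0],[0.041,-0.003,0,0]]]'
python3 -m crank '[[[0.020,-0.004,0,0],[0.039,-0.009,0,0]]]') 2>&1 | python3 show.py
```

```text
t6.05 ang 239.1 r 69.8 z 138.5 Ft -0.1 Fr 1.8 Fz 0.2 w 0.241
t6.3 ang 249.2 r 69.6 z 138.5 Ft -0.5 Fr 0.2 Fz -0.2 w 0.244
t6.55 ang 259.2 r 69.6 z 138.4 Ft -0.8 Fr -0.8 Fz -0.7 w 0.243
t6.8 ang 268.9 r 69.6 z 138.4 Ft -0.8 Fr -1.1 Fz -0.6 w 0.243
t7.05 ang 279.0 r 69.6 z 138.3 Ft -0.3 Fr -1.7 Fz -0.9 w 0.244
t7.3 ang 288.9 r 69.6 z 138.3 Ft 0.0 Fr -2.3 Fz -1.5 w 0.244
```

```bash
(python3 -m crank '[[[0.019,-0.008,0,0],[0.038,-0.017,0,0]]]'
python3 -m crank '[[[0.017,-0.010,0,0],[0.034,-0.022,0,0]]]'
python3 -m crank '[[[0.015,-0.014,0,0],[0.029,-0.028,0,0]]]'
python3 -m crank '[[[0.013,-0.016,0,0],[0.024,-0.033,0,0]]]'
python3 -m crank '[[[0.010,-0.018,0,0],[0.018,-0.037,0,0]]]'
python3 -m crank '[[[0.007,-0.019,0,0],[0.011,-0.039,0,0]]]') 2>&1 | python3 show.py
```

```text
t7.55 ang 299.0 r 69.5 z 138.3 Ft -0.5 Fr -2.6 Fz -2.3 w 0.242
t7.8 ang 308.9 r 69.6 z 138.2 Ft -0.3 Fr -4.4 Fz -3.3 w 0.244
t8.05 ang 318.8 r 69.7 z 138.3 Ft -1.0 Fr -4.6 Fz -2.9 w 0.237
t8.3 ang 328.7 r 69.6 z 138.3 Ft -0.8 Fr -4.0 Fz -2.1 w 0.24
t8.55 ang 338.8 r 69.7 z 138.3 Ft -0.4 Fr -4.9 Fz -3.0 w 0.24
t8.8 ang 348.8 r 69.7 z 138.4 Ft -1.3 Fr -4.8 Fz -3.2 w 0.244
```

```bash
(python3 -m crank '[[[0.004,-0.020,0,0],[0.005,-0.040,0,0]]]'
python3 -m crank '[[[-0.001,-0.020,0,0],[-0.003,-0.041,0,0]]]'
python3 -m crank '[[[-0.004,-0.020,0,0],[-0.009,-0.039,0,0]]]'
python3 -m crank '[[[-0.008,-0.019,0,0],[-0.017,-0.037,0,0]]]'
python3 -m crank '[[[-0.010,-0.018,0,0],[-0.022,-0.034,0,0]]]'
python3 -m crank '[[[-0.014,-0.016,0,0],[-0.028,-0.030,0,0]]]') 2>&1 | python3 show.py
```

```text
t9.05 ang 358.4 r 69.8 z 138.4 Ft -1.2 Fr -5.7 Fz -2.9 w 0.239
t9.3 ang 8.6 r 69.8 z 138.5 Ft -0.2 Fr -4.3 Fz -3.8 w 0.242
t9.55 ang 18.6 r 70.1 z 138.5 Ft -0.5 Fr -4.3 Fz -4.9 w 0.242
t9.8 ang 28.6 r 70.1 z 138.6 Ft 0.4 Fr -4.5 Fz -4.6 w 0.24
t10.05 ang 38.6 r 70.2 z 138.6 Ft -1.0 Fr -4.0 Fz -5.0 w 0.245
t10.3 ang 48.6 r 70.4 z 138.7 Ft 0.4 Fr -3.7 Fz -4.0 w 0.238
```

```bash
(python3 -m crank '[[[-0.016,-0.012,0,0],[-0.033,-0.024,0,0]]]'
python3 -m crank '[[[-0.018,-0.009,0,0],[-0.037,-0.018,0,0]]]'
python3 -m crank '[[[-0.019,-0.006,0,0],[-0.039,-0.011,0,0]]]'
python3 -m crank '[[[-0.020,-0.003,0,0],[-0.040,-0.005,0,0]]]'
python3 -m crank '[[[-0.020,0.001,0,0],[-0.041,0.003,0,0]]]'
python3 -m crank '[[[-0.020,0.004,0,0],[-0.039,0.010,0,0]]]') 2>&1 | python3 show.py
```

```text
t10.55 ang 58.6 r 70.4 z 138.8 Ft -0.6 Fr -3.1 Fz -4.8 w 0.244
t10.8 ang 68.7 r 70.5 z 138.8 Ft -0.8 Fr -2.6 Fz -3.8 w 0.242
t11.05 ang 74.9 r 70.0 z 139.9 Ft -11.3 Fr -3.7 Fz -9.0 w 0.241
t11.3 ang 84.2 r 70.0 z 140.1 Ft -10.5 Fr -3.1 Fz -10.1 w 0.245
t11.55 ang 93.9 r 70.1 z 140.2 Ft -10.2 Fr -2.1 Fz -7.3 w 0.238
t11.8 ang 103.6 r 69.9 z 140.3 Ft -11.1 Fr -0.3 Fz -8.7 w 0.242
```

Bite came at about 71° (wheel angle), with the tangential force jumping from 0.8 N to 11 N. One full turn therefore ends at about 431° wheel angle, which is roughly 437° commanded because the tool lags under load.

```bash
cat > tab2.py <<'E'
import numpy as np,sys
C=np.array([544.3,-90.9]);R=70
th0,sg,x,y,rows=float(sys.argv[1]),int(sys.argv[2]),float(sys.argv[3]),float(sys.argv[4]),list(map(int,sys.argv[5].split(',')))
step=float(sys.argv[6]) if len(sys.argv)>6 else 6
P=lambda t:C+R*np.array([np.cos(np.radians(t)),np.sin(np.radians(t))])
cur=np.array([x,y]);t=th0
for n in rows:
    r=[]
    for j in range(n):
        t+=sg*step;d=(P(t)-cur)/300;r.append("[%g,%g,0,0]"%(round(d[0],3),round(-d[1],3)));l=np.array([round(d[0],3),-round(d[1],3)*-1])
    d=(P(t)-cur)/300;cur=cur+300*np.round(d,3)
    print(round(t,1),"[[["+"]]" if 0 else "", ",".join(r))
print(cur)
E
python3 tab.py 188.7 28 1|tail -1; X=$(python3 tab.py 188.7 28 1|tail -1|tr -d '[]'); python3 tab2.py 108.7 1 $X 10,10,10,10,10,5
```

```text
[522.60542792 -24.68825742]
168.7  [-0.025,0.009,0,0],[-0.047,0.02,0,0],[-0.067,0.034,0,0],[-0.086,0.049,0,0],[-0.103,0.067,0,0],[-0.118,0.086,0,0],[-0.131,0.107,0,0],[-0.142,0.128,0,0],[-0.15,0.151,0,0],[-0.156,0.175,0,0]
228.7  [-0.004,0.024,0,0],[-0.005,0.049,0,0],[-0.003,0.073,0,0],[0.001,0.097,0,0],[0.007,0.121,0,0],[0.016,0.143,0,0],[0.028,0.165,0,0],[0.041,0.185,0,0],[0.057,0.204,0,0],[0.074,0.221,0,0]
288.7  [0.019,0.015,0,0],[0.04,0.028,0,0],[0.062,0.039,0,0],[0.085,0.047,0,0],[0.109,0.054,0,0],[0.133,0.057,0,0],[0.157,0.058,0,0],[0.182,0.056,0,0],[0.206,0.052,0,0],[0.229,0.046,0,0]
348.7  [0.023,-0.009,0,0],[0.044,-0.021,0,0],[0.065,-0.034,0,0],[0.084,-0.05,0,0],[0.101,-0.067,0,0],[0.116,-0.086,0,0],[0.129,-0.107,0,0],[0.14,-0.129,0,0],[0.148,-0.152,0,0],[0.154,-0.176,0,0]
408.7  [0.004,-0.024,0,0],[0.005,-0.048,0,0],[0.003,-0.073,0,0],[-0.001,-0.097,0,0],[-0.008,-0.12,0,0],[-0.017,-0.143,0,0],[-0.028,-0.164,0,0],[-0.042,-0.185,0,0],[-0.057,-0.204,0,0],[-0.075,-0.221,0,0]
438.7  [-0.019,-0.015,0,0],[-0.039,-0.028,0,0],[-0.061,-0.039,0,0],[-0.084,-0.047,0,0],[-0.108,-0.053,0,0]
[558.00542792 -22.28825742]
```

```bash
(python3 -m crank '[[[-0.025,0.009,0,0],[-0.047,0.02,0,0],[-0.067,0.034,0,0],[-0.086,0.049,0,0],[-0.103,0.067,0,0],[-0.118,0.086,0,0],[-0.131,0.107,0,0],[-0.142,0.128,0,0],[-0.15,0.151,0,0],[-0.156,0.175,0,0]]]') 2>&1 | python3 show.py
```

```text
t13.05 ang 163.6 r 70.6 z 139.1 Ft -11.1 Fr 2.1 Fz -1.3 w 0.243
```

```bash
(python3 -m crank '[[[-0.004,0.024,0,0],[-0.005,0.049,0,0],[-0.003,0.073,0,0],[0.001,0.097,0,0],[0.007,0.121,0,0],[0.016,0.143,0,0],[0.028,0.165,0,0],[0.041,0.185,0,0],[0.057,0.204,0,0],[0.074,0.221,0,0]]]'
python3 -m crank '[[[0.019,0.015,0,0],[0.04,0.028,0,0],[0.062,0.039,0,0],[0.085,0.047,0,0],[0.109,0.054,0,0],[0.133,0.057,0,0],[0.157,0.058,0,0],[0.182,0.056,0,0],[0.206,0.052,0,0],[0.229,0.046,0,0]]]') 2>&1 | python3 show.py
```

```text
t14.3 ang 223.4 r 70.4 z 137.8 Ft -10.7 Fr 3.1 Fz 3.8 w 0.246
t15.55 ang 284.3 r 69.1 z 138.0 Ft -10.0 Fr 0.7 Fz 2.9 w 0.238
```

```bash
(python3 -m crank '[[[0.023,-0.009,0,0],[0.044,-0.021,0,0],[0.065,-0.034,0,0],[0.084,-0.05,0,0],[0.101,-0.067,0,0],[0.116,-0.086,0,0],[0.129,-0.107,0,0],[0.14,-0.129,0,0],[0.148,-0.152,0,0],[0.154,-0.176,0,0]]]'
python3 -m crank '[[[0.004,-0.024,0,0],[0.005,-0.048,0,0],[0.003,-0.073,0,0],[-0.001,-0.097,0,0],[-0.008,-0.12,0,0],[-0.017,-0.143,0,0],[-0.028,-0.164,0,0],[-0.042,-0.185,0,0],[-0.057,-0.204,0,0],[-0.075,-0.221,0,0]]]') 2>&1 | python3 show.py
```

```text
t16.8 ang 344.5 r 68.3 z 138.8 Ft -10.2 Fr -1.4 Fz -1.7 w 0.24
t18.05 ang 45.2 r 69.0 z 139.6 Ft -10.2 Fr -2.4 Fz -7.8 w 0.242
```

```bash
python3 - <<'E'
import subprocess
E
Y=$(python3 tab2.py 108.7 1 522.605 -24.688 10,10,10,10,10 |tail -1|tr -d '[]'); python3 tab2.py 408.7 1 $Y 5 5.4
```

```text
435.7  [-0.017,-0.013,0,0],[-0.035,-0.025,0,0],[-0.055,-0.036,0,0],[-0.075,-0.044,0,0],[-0.096,-0.05,0,0]
[561.605 -23.188]
```

```bash
(python3 -m crank '[[[-0.017,-0.013,0,0],[-0.035,-0.025,0,0],[-0.055,-0.036,0,0],[-0.075,-0.044,0,0],[-0.096,-0.05,0,0]]]';python3 -m crank '[[[0,0,0,0],[0,0,0,0],[0,0,0,0]]]') 2>&1 | python3 show.py
```

```text
t18.68 ang 71.9 r 69.6 z 140.0 Ft -10.7 Fr -3.0 Fz -8.6 w 0.24
t19.05 ang 72.4 r 69.8 z 139.8 Ft -9.6 Fr -2.6 Fz -7.7 w 0.239
```

```bash
python3 tab2.py 435.7 -1 561.605 -23.188 13,13,13; Y=$(python3 tab2.py 435.7 -1 561.605 -23.188 13,13,13|tail -1|tr -d '[]');  python3 tab2.py 201.7 -1 $Y 2,2,2,2,2,2,2,2,2,2,2,2,2,2 5
```

```text
357.7  [0.023,0.007,0,0],[0.046,0.017,0,0],[0.067,0.028,0,0],[0.087,0.043,0,0],[0.105,0.059,0,0],[0.122,0.077,0,0],[0.136,0.096,0,0],[0.149,0.117,0,0],[0.159,0.139,0,0],[0.167,0.163,0,0],[0.172,0.186,0,0],[0.175,0.211,0,0],[0.175,0.235,0,0]
279.7  [-0.002,0.024,0,0],[-0.007,0.048,0,0],[-0.014,0.072,0,0],[-0.024,0.094,0,0],[-0.035,0.115,0,0],[-0.05,0.135,0,0],[-0.066,0.154,0,0],[-0.084,0.17,0,0],[-0.103,0.185,0,0],[-0.124,0.197,0,0],[-0.146,0.208,0,0],[-0.17,0.215,0,0],[-0.193,0.221,0,0]
201.7  [-0.025,0.003,0,0],[-0.049,0.003,0,0],[-0.073,0.001,0,0],[-0.097,-0.004,0,0],[-0.121,-0.011,0,0],[-0.143,-0.021,0,0],[-0.164,-0.033,0,0],[-0.184,-0.047,0,0],[-0.203,-0.063,0,0],[-0.219,-0.081,0,0],[-0.234,-0.101,0,0],[-0.246,-0.122,0,0],[-0.256,-0.144,0,0]
[ 479.405 -116.788]
191.7  [-0.007,-0.019,0,0],[-0.012,-0.039,0,0]
181.7  [-0.003,-0.02,0,0],[-0.005,-0.04,0,0]
171.7  [0,-0.021,0,0],[0.002,-0.041,0,0]
161.7  [0.004,-0.02,0,0],[0.01,-0.04,0,0]
151.7  [0.007,-0.019,0,0],[0.016,-0.037,0,0]
141.7  [0.01,-0.017,0,0],[0.022,-0.034,0,0]
131.7  [0.014,-0.015,0,0],[0.028,-0.03,0,0]
121.7  [0.016,-0.012,0,0],[0.033,-0.024,0,0]
111.7  [0.017,-0.01,0,0],[0.036,-0.018,0,0]
101.7  [0.019,-0.007,0,0],[0.039,-0.012,0,0]
91.7  [0.02,-0.003,0,0],[0.04,-0.005,0,0]
81.7  [0.021,0.001,0,0],[0.041,0.003,0,0]
71.7  [0.02,0.004,0,0],[0.04,0.009,0,0]
61.7  [0.019,0.007,0,0],[0.037,0.016,0,0]
[577.505 -29.188]
```

```bash
(python3 -m crank '[[[0.023,0.007,0,0],[0.046,0.017,0,0],[0.067,0.028,0,0],[0.087,0.043,0,0],[0.105,0.059,0,0],[0.122,0.077,0,0],[0.136,0.096,0,0],[0.149,0.117,0,0],[0.159,0.139,0,0],[0.167,0.163,0,0],[0.172,0.186,0,0],[0.175,0.211,0,0],[0.175,0.235,0,0]]]'
python3 -m crank '[[[-0.002,0.024,0,0],[-0.007,0.048,0,0],[-0.014,0.072,0,0],[-0.024,0.094,0,0],[-0.035,0.115,0,0],[-0.05,0.135,0,0],[-0.066,0.154,0,0],[-0.084,0.17,0,0],[-0.103,0.185,0,0],[-0.124,0.197,0,0],[-0.146,0.208,0,0],[-0.17,0.215,0,0],[-0.193,0.221,0,0]]]') 2>&1 | python3 show.py
```

```text
t20.68 ang 357.4 r 69.1 z 138.4 Ft -0.1 Fr -3.2 Fz -1.3 w 0.241
t22.3 ang 279.1 r 70.0 z 138.6 Ft 0.3 Fr -2.4 Fz -4.1 w 0.24
```

```bash
(python3 -m crank '[[[-0.025,0.003,0,0],[-0.049,0.003,0,0],[-0.073,0.001,0,0],[-0.097,-0.004,0,0],[-0.121,-0.011,0,0],[-0.143,-0.021,0,0],[-0.164,-0.033,0,0],[-0.184,-0.047,0,0],[-0.203,-0.063,0,0],[-0.219,-0.081,0,0],[-0.234,-0.101,0,0],[-0.246,-0.122,0,0],[-0.256,-0.144,0,0]]]'
python3 -m crank '[[[-0.007,-0.019,0,0],[-0.012,-0.039,0,0]]]'
python3 -m crank '[[[-0.003,-0.02,0,0],[-0.005,-0.04,0,0]]]'
python3 -m crank '[[[0,-0.021,0,0],[0.002,-0.041,0,0]]]'
python3 -m crank '[[[0.004,-0.02,0,0],[0.01,-0.04,0,0]]]') 2>&1 | python3 show.py
```

```text
t23.92 ang 201.2 r 70.9 z 138.5 Ft 1.3 Fr 1.0 Fz -1.3 w 0.24
t24.18 ang 191.2 r 71.0 z 138.5 Ft 0.4 Fr 1.5 Fz -0.9 w 0.243
t24.42 ang 181.4 r 71.0 z 138.4 Ft 0.5 Fr 3.0 Fz 0.2 w 0.241
t24.68 ang 171.3 r 71.0 z 138.5 Ft 0.8 Fr 2.5 Fz 0.9 w 0.24
t24.92 ang 161.5 r 71.0 z 138.4 Ft 4.9 Fr 2.5 Fz 1.2 w 0.242
```

```bash
(python3 -m crank '[[[0.007,-0.019,0,0],[0.016,-0.037,0,0]]]'
python3 -m crank '[[[0.01,-0.017,0,0],[0.022,-0.034,0,0]]]') 2>&1 | python3 show.py
```

```text
t25.18 ang 154.9 r 71.1 z 138.1 Ft 11.5 Fr 3.5 Fz 3.5 w 0.24
t25.42 ang 145.4 r 71.2 z 137.9 Ft 10.6 Fr 2.8 Fz 3.5 w 0.242
```

Bite on closing came at about 162° wheel angle, which gives a play of roughly 269°. That fits the opening run. Half a turn ends at about -18° wheel angle, or about -19° measured under load.

```bash
Y=$(python3 tab2.py 435.7 -1 561.605 -23.188 13,13,13|tail -1|tr -d '[]');  Y=$(python3 tab2.py 201.7 -1 $Y 2,2,2,2,2,2 5|tail -1|tr -d '[]'); echo $Y; python3 tab2.py 141.7 -1 $Y 10,10,5
```

```text
489.305 -47.488
81.7  [0.016,-0.018,0,0],[0.034,-0.035,0,0],[0.054,-0.049,0,0],[0.075,-0.062,0,0],[0.097,-0.072,0,0],[0.12,-0.08,0,0],[0.144,-0.085,0,0],[0.168,-0.088,0,0],[0.193,-0.088,0,0],[0.217,-0.086,0,0]
21.7  [0.024,0.005,0,0],[0.047,0.012,0,0],[0.07,0.022,0,0],[0.091,0.033,0,0],[0.111,0.048,0,0],[0.129,0.064,0,0],[0.146,0.082,0,0],[0.16,0.101,0,0],[0.173,0.122,0,0],[0.183,0.144,0,0]
-8.3  [0.008,0.024,0,0],[0.013,0.047,0,0],[0.016,0.072,0,0],[0.016,0.096,0,0],[0.014,0.12,0,0]
[ 613.505 -100.888]
```

```bash
(python3 -m crank '[[[0.016,-0.018,0,0],[0.034,-0.035,0,0],[0.054,-0.049,0,0],[0.075,-0.062,0,0],[0.097,-0.072,0,0],[0.12,-0.08,0,0],[0.144,-0.085,0,0],[0.168,-0.088,0,0],[0.193,-0.088,0,0],[0.217,-0.086,0,0]]]'
python3 -m crank '[[[0.024,0.005,0,0],[0.047,0.012,0,0],[0.07,0.022,0,0],[0.091,0.033,0,0],[0.111,0.048,0,0],[0.129,0.064,0,0],[0.146,0.082,0,0],[0.16,0.101,0,0],[0.173,0.122,0,0],[0.183,0.144,0,0]]]'
python3 -m crank '[[[0.008,0.024,0,0],[0.013,0.047,0,0],[0.016,0.072,0,0],[0.016,0.096,0,0],[0.014,0.12,0,0]]]') 2>&1 | python3 show.py; python3 tab2.py -8.3 -1 613.505 -100.888 3 4.5
```

```text
t26.68 ang 85.4 r 70.8 z 137.5 Ft 10.3 Fr 2.1 Fz 5.7 w 0.239
t27.92 ang 26.6 r 69.9 z 137.7 Ft 10.9 Fr -2.6 Fz 3.8 w 0.235
t28.55 ang 357.6 r 69.3 z 138.0 Ft 10.1 Fr -2.3 Fz 1.1 w 0.246
-21.8  [-0.003,0.018,0,0],[-0.008,0.036,0,0],[-0.014,0.053,0,0]
[ 609.305 -116.788]
```

```bash
python3 tab2.py -8.3 -1 613.505 -100.888 3 5.3
```

```text
-24.2  [-0.004,0.022,0,0],[-0.01,0.042,0,0],[-0.018,0.062,0,0]
[ 608.105 -119.488]
```

```bash
(python3 -m crank '[[[-0.004,0.022,0,0],[-0.01,0.042,0,0],[-0.018,0.062,0,0]]]';python3 -m crank '[[[0,0,0,0],[0,0,0,0],[0,0,0,0]]]') 2>&1 | python3 show.py
```

```text
t28.92 ang 342.1 r 68.9 z 138.2 Ft 10.0 Fr -2.7 Fz 0.4 w 0.243
t29.3 ang 341.4 r 69.0 z 138.2 Ft 9.1 Fr -1.8 Fz -0.2 w 0.243
```

```bash
(python3 -m crank '[[[0.004,-0.011,0,0],[0.008,-0.021,0,0],[0.008,-0.021,0,0],[0.008,-0.021,0,0]]]') 2>&1 | python3 show.py
```

```text
t29.8 ang 343.2 r 69.1 z 138.2 Ft 5.2 Fr -1.4 Fz -0.6 w 0.243
```

```bash
(python3 -m crank '[[[0.003,-0.008,0,0],[0.004,-0.012,0,0],[0.004,-0.012,0,0],[0.004,-0.012,0,0]]]') 2>&1 | python3 show.py
```

```text
t30.3 ang 344.4 r 69.1 z 138.3 Ft 4.3 Fr -3.7 Fz -2.0 w 0.244
```

```bash
(python3 -m crank '[[[0,0,0,0],[0,0,0,0],[0,0,0,0],[0,0,0,0]]]';python3 -m crank '[[[0.002,-0.005,0,0],[0.003,-0.01,0,0],[0.003,-0.01,0,0],[0.003,-0.01,0,0]]]') 2>&1 | python3 show.py
```

```text
t30.8 ang 344.4 r 69.1 z 138.4 Ft 3.6 Fr -2.0 Fz -1.6 w 0.244
t31.3 ang 346.1 r 69.3 z 138.4 Ft -0.3 Fr -4.0 Fz -2.6 w 0.239
```

```bash
(python3 -m crank '[[[0,0,0,0],[0,0,0,0],[0,0,0,0],[0,0,0,0],[0,0,0,0],[0,0,0,0]]]' -1;python3 -m crank '[[[0,0,-0.06,0],[0,0,-0.15,0],[0,0,-0.3,0],[0,0,-0.45,0],[0,0,-0.6,0],[-0.1,-0.3,-0.7,0],[-0.1,-0.5,-0.7,0],[-0.1,-0.6,-0.7,0],[-0.1,-0.6,-0.7,0],[-0.1,-0.6,-0.7,0]]]') 2>&1 | python3 show.py
python3 - <<'E'
from rig import *
from h import *
for n in("scene","side"):
    f=dict(grab_frame(n));cv2.imwrite(f"pics/{n}9.png",f["color"])
    W,ok=cloud(f);near=ok&(W[...,2]>140)&(W[...,2]<185)&(np.linalg.norm(W[...,:2]-[545,-91],axis=-1)<100)
    print(n,np.median(W[near],0),near.sum())
print(sense()['wrist_force'])
E
```

```text
t32.05 ang 347.0 r 69.6 z 138.6 Ft -0.3 Fr -0.0 Fz -0.3 w 0.845
t33.3 ang 77.0 r 167.9 z 349.5 Ft -0.5 Fr -0.9 Fz 0.9 w 1.004
scene [ 617.76442936 -105.77157296  168.85503177] 127
side [ 608.52447376 -113.88272971  162.3881845 ] 129
[ 0.14434278 -1.23619819 -0.55537523]
```

View pics/scene9.png

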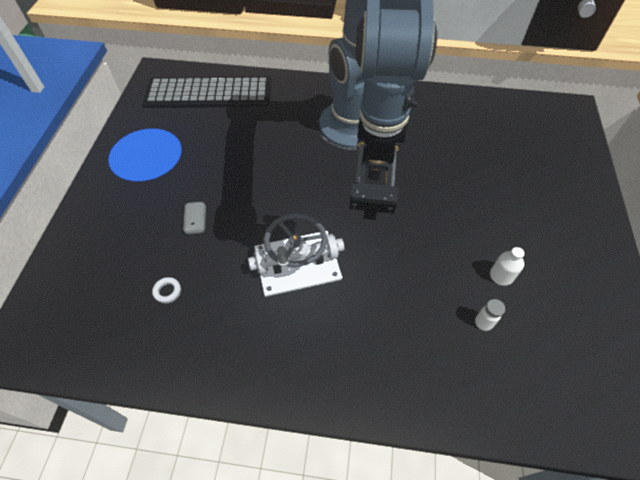

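The picture shows the gripper clear of the valve, at about (375,195). The handle is now at (283,255) on the far side, and the bottles, mouse and gasket are where they started. I'll hand in.

```bash
python3 -c "
from rig import *
print(job_done(),sense()['time'])"
```

```text
the job is handed in; nothing more can be done
the job is handed in; nothing more can be done
```

The valve is opened one full turn and closed back half a turn, so its stem should be about half a turn up. I handed the job in just after 33 s.

- **Opening:** I wound the wheel counter-clockwise through about 242° of play. The screw bit at about 70° wheel angle, where the tangential force jumped from 1 N to 11 N. From there I turned it one full turn at a steady 10 N or so.
- **Closing:** I went back through about 268° of play, bit again at about 163°, and turned about half a turn. I then eased off the load, opened the fingers and lifted clear.
- **Last checks:** The wrist force is near zero. The final scene picture shows the gripper clear of the valve and the bottles, mouse and gasket where they were.
- **Shove on the valve:** Sideways force on the handle stayed around 12 N in the readings, which is 2–3 mm on the mounts.

**What didn't quite agree:**
- The handle yielded more under load than the mounts alone explain, by about 4° instead of 1.5°. I estimate each turn is good to about 3°, with the closing turn between 178° and 180°.
- The two cameras put the handle about 9 mm apart at the end.
- I did not measure the stem's rise; the result rests on the wheel angles and the felt bites.

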